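# Heat the saucepan on the twin hob

## Robot

A 6-joint arm with a two-finger parallel gripper is mounted at the origin on the work surface. World frame = base frame: x ahead of the robot, y to its left, z up, the work surface at z = 0. Lengths are in m, angles in rad, forces in N, time in s.
With the tool pointing down it reaches from about 0.35 to 0.875 m from the base axis. Payload 4.2 kg.
Tool frame: the origin (TCP) lies at the very end of the fingers, on their centre line; the grasp point (between the pads) lies 19 mm behind it; z points along the fingers, y is the line along which they close (so a half turn about z gives the same grasp; the last joint's range is limited). The gripper opens to 87 mm and grips with 3 to 60 N. Pads are 19 mm wide; open, the fingers measure 117 mm over their backs; the gripper's body (75 mm by 190 mm) begins 51 mm behind the grasp point.
Start: joints at [1.479, 0.385, 0.008, 0, -1.194, -0.259], TCP at [0.215, 0.587, 0.223] pointing down, gripper open.
Joint ranges: [-3.14, 3.14], [-1.21, 2.06], [-1.07, 1.41], [-3.16, 2.05], [-2.99, -0.16], [-3.1, 3.1]. Speed limits (rad/s): [2.79, 2.79, 3.14, 3.14, 3.14, 3.14].

## Interface

Orientations are given as a unit quaternion [x, y, z, w].
In Python, from plant import readout, snapshot, camera_info, r gives the robot as it stands.
- The arm moves only by the tool jog_arm, never from a script. Its argument "deltas" is a list of rows, each an object with "linear": the shift along the world's x, y, z normalised to -1 to 1, where 1 is 2 cm, a list of three; "turn": the turn, a rotation vector about the world's x, y, z normalised to -1 to 1, where 1 is 0.12 rad, a list of three. A call has 1 to 12 rows; each row shifts and turns the commanded pose from where the row before left it; what a row does not reach is not made up. A row lasts 1/12 s, in which the tool goes at most 41.7 mm and 7.16 degrees, less where a joint would pass 70% of its speed; a pose out of reach is approached as far as the arm can. A call with a number of a shift or a turn outside -1 to 1 is refused whole. A call with a gripper value outside its range is refused whole. "grip" is the opening, from 0 (shut) to 1 (fully open), set as the call begins (left out, the last holds). The fingers move at their own pace and stop on an object; the grip force is fixed at half the most. Time passes only in rows, so rows that do not move let the fingers close. It gives the time, the measured TCP pose, the force, the opening and the grip force at its end, in the units of the state.
- readout.sense(): the state, without advancing time (a new reading comes with each control period).
- snapshot(name): name is "side" or "top" or "wrist"; returns the picture (480x640x3 uint8, red, green, blue); there is no depth.
- camera_info(name): a dict with "camera_matrix" (3x3 intrinsics, pixels), "position" and "attitude" of the camera in the world. Camera axes: x right, y up, looking along -z (the intrinsics and any distortion apply to the point x, -y, -z); pixel columns grow to the right and rows downward; lengths in m; the calibration is good to about 2 mm. The wrist camera is an equidistant fisheye: a pixel r from the principal point sees the ray r / f radians off the axis. A picture is of the moment at which its call begins: read the wrist's pose just before it. camera_info takes no time and is no camera call; for the wrist camera it gives the pose at the moment of the call.
- r.job_done(): hands the job in; it is judged then, once.
The state is a dict: "time_s": time; "q": joint angles; "joint_vel": joint speeds; "effort": joint torques, N m; "tcp_pos": TCP position; "tcp_rot": TCP orientation; "ft_force": force on the tool from outside, world axes, zero at the start; "moment": the same for the moment, N m; "finger_gap": opening from 0.0 (shut) to 1.0 (fully open); "grip_force": force on a finger pad.
Only numpy, scipy, OpenCV 4.12 (cv2) and the standard library are available. Lean on these libraries where they do the work, as an engineer would, in place of code of your own. Each camera call takes 0.05 s, during which the arm holds its last target. There are 200 camera calls.

## Task

Set the hob heating under the saucepan, pressing the controls with the closed fingers: first switch on the wide mains rocker at the left end, then switch on the zone rocker for the side the saucepan stands on (of the two narrower rockers, the left one is for the left zone and the right one for the right zone), then press the large round start button fully in and let it go. A rocker is switched on by pushing its far half, the one away from the robot, fully down. Leave the other zone's rocker and the small round stop button alone, and leave the saucepan, bowl and pepper mill where they are.

Things in the scene. Friction and masses are not known exactly. Their poses are not given: they have to be found in the camera images.
- hob: Fixed twin hob, steel with a flat black top: 360 mm deep (x), 600 wide (y), 60 high. Origin: centre of its underside; x points away from the robot (turned up to 0.2 rad), y left. Controls in one row at x -125 mm, left to right at y: mains rocker 225, left zone rocker 85, right zone rocker -15, large start button -135, small stop button -225. Zone centres: x 45, y 145 (left), -145 (right).
- mains (a joint): The mains rocker, the widest and longest, at the left end. In rad: 0 off, 0.3 fully on (end stop); starts between 0 and 0.03. Pushing the half away from the robot down increases it. No spring: held by friction of 0.05 N m (2 to 3 N at the press point, up to 5 N nearer the pivot), it stays where it is left.
- mains_press (a point): Press point of the mains rocker: aluminium, 64 mm long (hob x), 36 mm wide, shallow V top, pivot along hob y at its middle. Off: near half level, 9.5 mm above the hob's black top, far half sloping up away from the robot. On: far half level, 9.5 mm above it. Point: on the far half's top, mid-width, 22 mm from the pivot, 10 mm from its end; drops 7 mm when switched on.
- left_zone (a joint): The left zone's rocker. In rad: 0 off, 0.3 fully on (end stop); starts between 0 and 0.03. Pushing the half away from the robot down increases it. No spring: held by friction of 0.05 N m (2 to 3 N at the press point, up to 5 N nearer the pivot), it stays where it is left.
- left_zone_press (a point): Press point of the left zone's rocker: aluminium, 56 mm long (hob x), 26 mm wide, shallow V top, pivot along hob y at its middle. Off: near half level, 9.5 mm above the hob's black top, far half sloping up away from the robot. On: far half level, 9.5 mm above it. Point: on the far half's top, mid-width, 18 mm from the pivot, 10 mm from its end; drops 5 mm when switched on.
- right_zone (a joint): The right zone's rocker. In rad: 0 off, 0.3 fully on (end stop); starts between 0 and 0.03. Pushing the half away from the robot down increases it. No spring: held by friction of 0.05 N m (2 to 3 N at the press point, up to 5 N nearer the pivot), it stays where it is left.
- right_zone_press (a point): Press point of the right zone's rocker: aluminium, 56 mm long (hob x), 26 mm wide, shallow V top, pivot along hob y at its middle. Off: near half level, 9.5 mm above the hob's black top, far half sloping up away from the robot. On: far half level, 9.5 mm above it. Point: on the far half's top, mid-width, 18 mm from the pivot, 10 mm from its end; drops 5 mm when switched on.
- start (a joint): The start button. Joint value in m: 0 out, 0.006 fully in. It springs back when let go: 1.5 N starts it moving, 5 N holds it fully in.
- start_top (a point): Large start button: round flat-topped aluminium push button, 36 mm across, in a round grey collar 52 mm across and 12 mm high. This point is the centre of its top face, 22 mm above the hob's black top when out, 16 mm when fully in. Pressed straight down. 
- stop (a joint): The stop button, not to be pressed. Joint value in m: 0 out, 0.006 fully in. It springs back when let go: 1.5 N starts it moving, 5 N holds it fully in.
- stop_top (a point): Small stop button at the right end: round flat-topped aluminium push button, 20 mm across, in a round grey collar 36 mm across and 12 mm high. This point is the centre of its top face, 22 mm above the hob's black top when out, 16 mm when fully in. Pressed straight down. 
- saucepan: Loose steel saucepan standing on the left or the right zone (it is on the left if its hob-frame y is positive): 170 mm across, 75 mm high, open, 0.6 to 1.3 kg. Origin at the centre of its underside; its handle points along its own +x, roughly away from the robot, to 230 mm from the origin.
- bowl: Loose white ceramic bowl, 150 mm across and 65 mm high, parked on the other zone. Origin at the centre of its underside.
- mill: Loose wooden pepper mill, waisted, 44 mm across at the foot and 115 mm high, standing on the hob between the two zones. Origin at the centre of its underside.
Mind the look-alikes: they are no part of the job. There is more than one size of the bowl; the one meant has the size given above. There is more than one size of the mill; the job needs the larger.

How it is judged:
On the way, in this order (a step that is already met when the one before it is completed fails the run):
1. the mains rocker is switched on (value of joint mains above 0.24 rad), for 0.1 s.
2. the zone rocker on the saucepan's side is switched on (((y of saucepan in the frame of hob above 0 m and value of joint left_zone above 0.24 rad) or (y of saucepan in the frame of hob below 0 m and value of joint right_zone above 0.24 rad))), for 0.1 s.
3. the start button is pressed fully in (value of joint start above 0.0045 m), for 0.05 s.
At the end, for the whole second after the job is handed in: The mains rocker and the zone rocker on the saucepan's side are on (over 0.24 of 0.3 rad), the other zone rocker is off (under 0.08 rad), both buttons are out (under 1.5 mm in), and the saucepan, bowl and pepper mill are at rest within 15 mm of where they began, none tipped (value of joint mains above 0.24 rad and ((y of saucepan in the frame of hob above 0 m and value of joint left_zone above 0.24 rad) or (y of saucepan in the frame of hob below 0 m and value of joint right_zone above 0.24 rad)) and ((y of saucepan in the frame of hob above 0 m and value of joint right_zone below 0.08 rad) or (y of saucepan in the frame of hob below 0 m and value of joint left_zone below 0.08 rad)) and value of joint each of start, stop below 0.0015 m and not (distance of any of saucepan, bowl, mill from where it was at the start of the episode above 0.015 m or angle between any of saucepan, bowl, mill's own z axis and vertical above 0.25 rad) and linear speed of each of saucepan, bowl, mill below 0.02 m/s); the robot touches nothing.
It fails at once if a zone rocker is switched while the mains is off (value of joint mains below 0.24 rad and value of joint any of left_zone, right_zone above 0.12 rad).
It fails at once if the start button is pressed before the mains and the saucepan's zone are on (value of joint start above 0.003 m and not (value of joint mains above 0.24 rad and ((y of saucepan in the frame of hob above 0 m and value of joint left_zone above 0.24 rad) or (y of saucepan in the frame of hob below 0 m and value of joint right_zone above 0.24 rad)))).
It fails at once if the other zone's rocker is switched ((y of saucepan in the frame of hob above 0 m and value of joint right_zone above 0.12 rad) or (y of saucepan in the frame of hob below 0 m and value of joint left_zone above 0.12 rad)).
It fails at once if the stop button is pressed (value of joint stop above 0.003 m).
It fails at once if the saucepan, bowl or pepper mill is moved more than 15 mm, lifted or tipped (distance of any of saucepan, bowl, mill from where it was at the start of the episode above 0.015 m or angle between any of saucepan, bowl, mill's own z axis and vertical above 0.25 rad).
It also fails if it takes over 35 s, if anything falls off the work surface, if the arm or the gripper's body presses on something with over 40 N, if the wrist force passes 120 N, or if a joint passes its speed limit or range.

## Working session

There is one attempt and no reset: what is moved stays moved. The work goes in short steps, Python scripts to look and compute and a tool call to move; the robot and the scene stay as the last step left them, time stands still between calls to the robot, and variables do not carry over. Pictures are saved under pics/ and viewed, at most 10 in all, crops included, and the job is handed in when it is done.

Besides the shell and the picture viewer there is one more tool, called as a command line: name --argument value ..., lists and objects as JSON in quotes. jog_arm: Moves the arm, as the interface text tells. Its arguments: {"type":"object","properties":{"deltas":{"type":"array"},"grip":{"type":"number"}},"required":["deltas"]}

```bash
mkdir -p pics
python3 - <<'E'
from plant import readout, snapshot, camera_info, r
import cv2
for n in("top","side"):
    im=snapshot(n); cv2.imwrite(f"pics/{n}0.png",im[:,:,::-1]); print(n,camera_info(n))
s=readout.sense(); print(s)
E
```

```text
top {'camera_matrix': array([[530.97352942,   0.        , 318.19910017],
       [  0.        , 530.97352942, 241.40961241],
       [  0.        ,   0.        ,   1.        ]]), 'position': array([ 0.38127025, -0.01931806,  1.17851846]), 'attitude': array([ 0.05885544, -0.07878817, -0.69676276,  0.71052805])}
side {'camera_matrix': array([[441.78075753,   0.        , 313.15498515],
       [  0.        , 441.78075753, 241.31730845],
       [  0.        ,   0.        ,   1.        ]]), 'position': array([0.51854105, 0.42523533, 0.61974191]), 'attitude': array([-0.03168567,  0.35065395,  0.93424478, -0.05678482])}
{'time_s': 0.1, 'q': array([ 1.47859002e+00,  3.85506847e-01,  6.82272781e-03, -4.40086848e-04,
       -1.19406683e+00, -2.58598539e-01]), 'joint_vel': array([-0.00070789, -0.0032645 ,  0.00385287,  0.00153355, -0.00035048,
        0.00102666]), 'effort': array([-4.83803396e-04, -3.91688204e+01,  1.87934947e+01,  4.23187181e+00,
        1.34737426e-02, -7.30353872e-05]), 'tcp_pos': array([0.2145833 , 0.58644326, 0.22157543]), 'tcp_rot': array([ 9.84641739e-01, -1.74584219e-01, -1.22610900e-04,  9.90928888e-04]), 'ft_force': array([-0.32201923,  0.18952386,  0.09902125]), 'moment': array([0.01914921, 0.01456143, 0.02246737]), 'grip_force': 0.0, 'finger_gap': 1.0049465206557893}
```

View pics/top0.png

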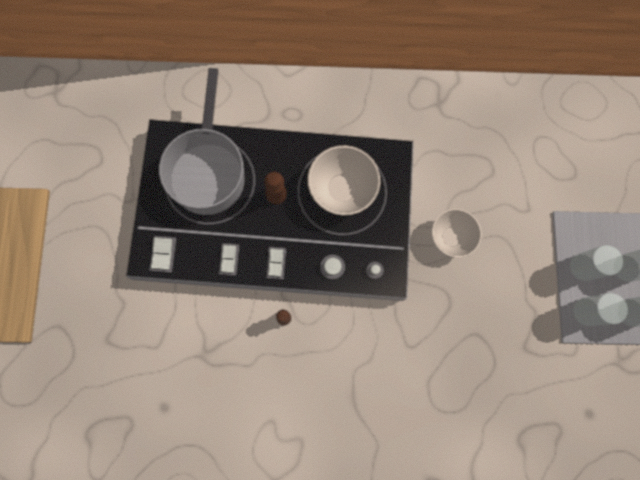

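View pics/side0.png

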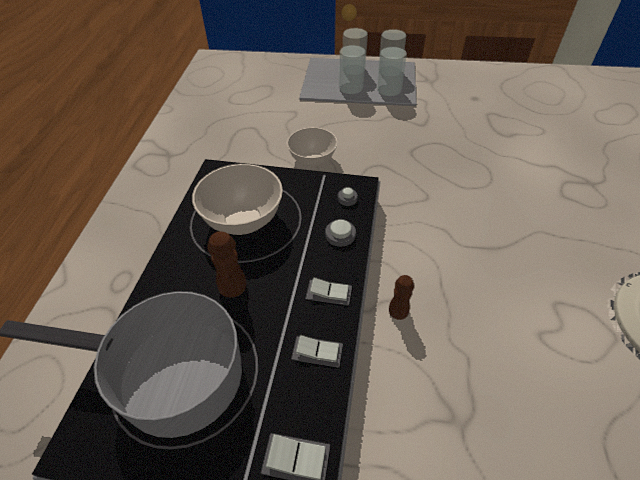

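The top view shows the saucepan at (203,172), on the left zone; the bowl on the right zone is at (344,181) and the large mill at (275,187). The smaller bowl (457,233) and mill (284,317) stand off the hob. The controls run left to right: mains (162,254), left zone (229,259), right zone (276,263), start (333,266) and stop (375,270).

Next I fit the hob pose to both views.

```bash
cat > h.py <<'E'
import numpy as np, cv2
from plant import camera_info
from scipy.spatial.transform import Rotation as R
def proj(n,P):
    c=camera_info(n); p=R.from_quat(c['attitude']).inv().apply(np.atleast_2d(P)-c['position'])*[1,-1,-1]
    q=p@c['camera_matrix'].T; return q[:,:2]/q[:,2:]
def hob(v,P):
    P=np.atleast_2d(P); c,s=np.cos(v[2]),np.sin(v[2])
    return np.c_[v[0]+c*P[:,0]-s*P[:,1], v[1]+s*P[:,0]+c*P[:,1], P[:,2]]
E
python3 - <<'E'
from h import *
from scipy.optimize import least_squares
t=.06
ctl=np.array([[-.125,.225,t+.012],[-.125,.085,t+.012],[-.125,-.015,t+.012],[-.125,-.135,t+.022],[-.125,-.225,t+.022]])
cor=np.array([[.18,.3,t],[.18,-.3,t],[-.18,.3,t],[-.18,-.3,t]])
obs={'top':(np.r_[ctl,cor[:2]],[[162,254],[229,259],[276,263],[333,265.5],[375.5,269],[150,121],[412,141]]),
 'side':(np.r_[ctl,cor[[1,3]]],[[296,458],[318,349],[330,291],[341,228],[347.5,192],[206,160],[379,177]])}
for sel in (['top'],['side'],['top','side']):
    f=lambda v:np.concatenate([(proj(n,hob(v,obs[n][0]))-obs[n][1]).ravel() for n in sel])
    s=least_squares(f,[.5,0,0],loss='soft_l1'); print(sel,s.x.round(4),f(s.x).reshape(-1,2).round(1).tolist())
v=s.x; np.save('v.npy',v)
pts=np.array([[-.103,.225,t+.0145],[-.107,.085,t+.0135],[-.125,-.135,t+.022]])
print(hob(v,pts).round(4))
S=[]
for n,(x0,y0,x1,y1) in {'top':(120,225,400,300),'side':(230,160,400,480)}.items():
    im=cv2.imread(f'pics/{n}0.png')
    k=2
    b=cv2.resize(im[y0:y1,x0:x1],None,fx=k,fy=k)
    if n=='side': b=cv2.resize(im[y0:y1,x0:x1],None,fx=1.8,fy=1.8);k=1.8
    for p in proj(n,hob(v,np.r_[ctl,pts])): cv2.circle(b,tuple(int(a) for a in ((p-[x0,y0])*k)),2,(0,0,255),-1)
    S.append(b)
H=max(b.shape[0] for b in S); S=[cv2.copyMakeBorder(b,0,H-b.shape[0],0,0,0) for b in S]
o=np.hstack(S); o=o[:, :]; s=min(1,800/o.shape[1]); o=cv2.resize(o,None,fx=s,fy=s); cv2.imwrite('pics/crop1.png',o)
E
```

```text
['top'] [ 0.6779  0.0473 -0.0538] [[-0.3, 0.3], [-0.5, 0.3], [0.0, -0.2], [0.2, 0.8], [0.6, 0.5], [-3.1, -2.8], [2.6, -1.9]]
['side'] [ 0.6796  0.052  -0.0551] [[0.3, 1.0], [-0.3, 0.6], [-0.6, -1.3], [-0.0, -0.4], [0.6, -0.7], [-2.6, -1.8], [2.2, -0.1]]
['top', 'side'] [ 0.679   0.0505 -0.0552] [[-1.8, -0.4], [-2.0, -0.4], [-1.5, -0.8], [-1.4, 0.3], [-1.0, 0.1], [-4.3, -3.5], [1.3, -2.2], [1.0, -0.3], [0.2, -0.3], [-0.1, -2.0], [0.4, -1.1], [1.0, -1.2], [-2.1, -2.2], [2.5, -0.6]]
[[ 0.5886  0.2808  0.0745]
 [ 0.5769  0.1413  0.0735]
 [ 0.5468 -0.0774  0.082 ]]
```

View pics/crop1.png

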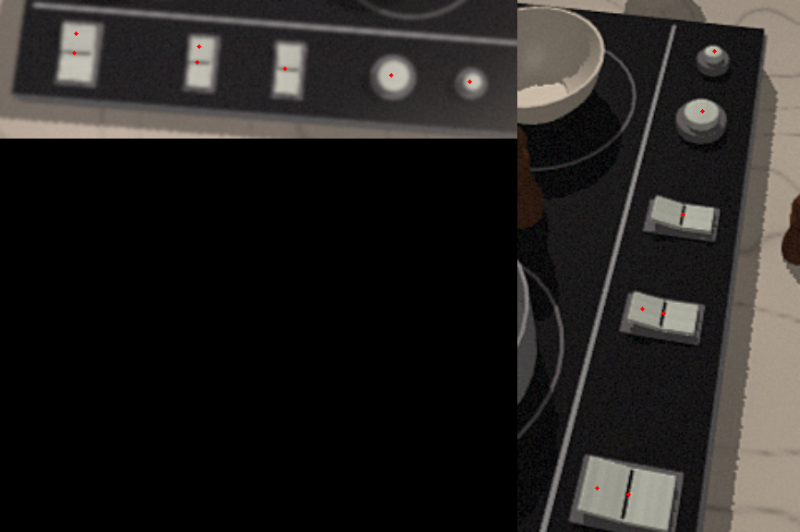

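The saucepan is on the left zone, so the sequence is mains, left zone rocker, start. The two views agree to a few mm, and the overlaid points sit on the right controls. I move above the mains rocker with the fingers closed.

jog_arm --deltas '[{"linear":[0.98,-0.8,0],"turn":[0,0,0.205]},{"linear":[0.98,-0.8,0],"turn":[0,0,0.205]},{"linear":[0.98,-0.8,0],"turn":[0,0,0.205]},{"linear":[0.98,-0.8,0],"turn":[0,0,0.205]},{"linear":[0.98,-0.8,0],"turn":[0,0,0.205]},{"linear":[0.98,-0.8,0],"turn":[0,0,0.205]},{"linear":[0.98,-0.8,0],"turn":[0,0,0.205]},{"linear":[0.98,-0.8,0],"turn":[0,0,0.205]},{"linear":[0.98,-0.8,0],"turn":[0,0,0.205]},{"linear":[0.98,-0.8,0],"turn":[0,0,0.205]},{"linear":[0.98,-0.8,0],"turn":[0,0,0.205]},{"linear":[0.98,-0.8,0],"turn":[0,0,0.205]}]' --grip 0

```text
time_s: 1.1
tcp_pos: [0.4506, 0.3938, 0.2221]
tcp_rot: [1.0, -0.027, -0.0, 0.0]
ft_force: [-0.6, 1.0, -0.6]
finger_gap: 0.173
grip_force: 0.0
```

jog_arm --deltas '[{"linear":[0.98,-0.8,0],"turn":[0,0,0]},{"linear":[0.98,-0.8,0],"turn":[0,0,0]},{"linear":[0.98,-0.8,0],"turn":[0,0,0]},{"linear":[0.98,-0.8,0],"turn":[0,0,0]},{"linear":[0.98,-0.8,0],"turn":[0,0,0]},{"linear":[0.98,-0.8,0],"turn":[0,0,0]},{"linear":[0.98,-0.8,-1],"turn":[0,0,0]},{"linear":[0,0,-1],"turn":[0,0,0]},{"linear":[0,0,-1],"turn":[0,0,0]},{"linear":[0,0,-1],"turn":[0,0,0]},{"linear":[0,0,0],"turn":[0,0,0]},{"linear":[0,0,0],"turn":[0,0,0]}]'

```text
time_s: 2.1
tcp_pos: [0.5866, 0.2823, 0.1412]
tcp_rot: [1.0, -0.028, -0.001, 0.001]
ft_force: [-0.3, 0.7, 1.1]
finger_gap: 0.01
grip_force: 0.0
```

jog_arm --deltas '[{"linear":[0.1,0,-0.6],"turn":[0,0,0]},{"linear":[0,0,-0.8],"turn":[0,0,0]},{"linear":[0,0,-0.7],"turn":[0,0,0]},{"linear":[0,0,-0.4],"turn":[0,0,0]},{"linear":[0,0,0],"turn":[0,0,0]},{"linear":[0,0,0],"turn":[0,0,0]}]'

```text
time_s: 2.6
tcp_pos: [0.5895, 0.2832, 0.093]
tcp_rot: [1.0, -0.028, 0.0, -0.0]
ft_force: [0.1, 0.0, 0.2]
finger_gap: 0.005
grip_force: 0.0
```

Run:
```python
from plant import snapshot
import cv2,numpy as np
a=snapshot("top")[200:330,100:400,::-1]; b=snapshot("side")[200:480,150:450,::-1]
a=cv2.resize(a,None,fx=1.33,fy=1.33);b=cv2.resize(b,None,fx=1.33,fy=1.33)
a=cv2.copyMakeBorder(a,0,b.shape[0]-a.shape[0],0,0,0)
cv2.imwrite('pics/c2.png',np.hstack([a,b]))
```

```text
(no output)
```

View pics/c2.png

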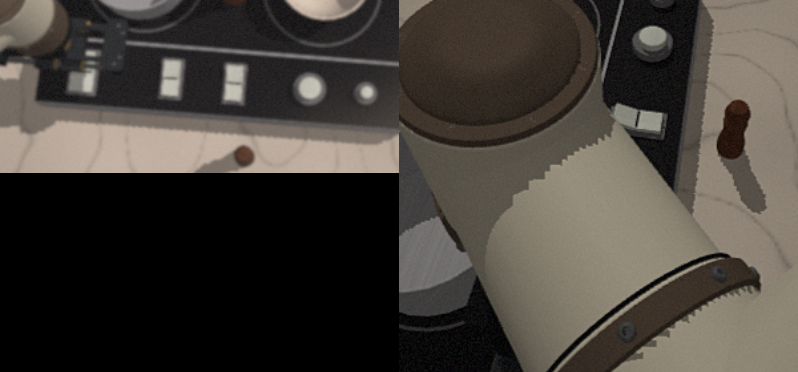

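The gripper hovers over the far half of the mains rocker in the top view, and the arm hides it in the side view. I press slowly.

jog_arm --deltas '[{"linear":[0,-0.1,-0.4],"turn":[0,0,0]},{"linear":[0,0,-0.25],"turn":[0,0,0]},{"linear":[0,0,-0.2],"turn":[0,0,0]},{"linear":[0,0,-0.15],"turn":[0,0,0]},{"linear":[0,0,-0.15],"turn":[0,0,0]},{"linear":[0,0,0],"turn":[0,0,0]},{"linear":[0,0,0],"turn":[0,0,0]}]'

```text
time_s: 3.28
tcp_pos: [0.5899, 0.2812, 0.0699]
tcp_rot: [1.0, -0.028, 0.001, -0.0]
ft_force: [2.7, -0.7, 2.3]
finger_gap: 0.003
grip_force: 1.4
```

jog_arm --deltas '[{"linear":[0,0,-0.1],"turn":[0,0,0]},{"linear":[0,0,-0.05],"turn":[0,0,0]},{"linear":[0,0,0],"turn":[0,0,0]},{"linear":[0,0,0],"turn":[0,0,0]}]'

```text
time_s: 3.62
tcp_pos: [0.5899, 0.2812, 0.0698]
tcp_rot: [1.0, -0.027, 0.001, -0.0]
ft_force: [-1.8, -1.7, 13.2]
finger_gap: 0.005
grip_force: 7.0
```

The end stop showed at z 0.0698 with 13 N, as expected for fully on. Next is the left zone rocker.

jog_arm --deltas '[{"linear":[0,0,1],"turn":[0,0,0]},{"linear":[0,0,1],"turn":[0,0,0]},{"linear":[-0.1,-1,0],"turn":[0,0,0]},{"linear":[-0.1,-1,0],"turn":[0,0,0]},{"linear":[-0.1,-1,0],"turn":[0,0,0]},{"linear":[-0.1,-1,0],"turn":[0,0,0]},{"linear":[-0.1,-1,0],"turn":[0,0,0]},{"linear":[-0.1,-1,0],"turn":[0,0,0]},{"linear":[-0.05,-1,0],"turn":[0,0,0]},{"linear":[0,0,-0.5],"turn":[0,0,0]},{"linear":[0,0,0],"turn":[0,0,0]},{"linear":[0,0,0],"turn":[0,0,0]}]'

```text
time_s: 4.62
tcp_pos: [0.5754, 0.1406, 0.0954]
tcp_rot: [1.0, -0.028, -0.001, 0.0]
ft_force: [0.0, -0.8, 0.3]
finger_gap: 0.004
grip_force: 0.0
```

Run:
```python
from plant import snapshot
import cv2,numpy as np
a=snapshot("top")[150:330,100:400,::-1]; b=snapshot("side")[150:480,150:450,::-1]
a=cv2.resize(a,None,fx=1.33,fy=1.33);b=cv2.resize(b,None,fx=1.33,fy=1.33)
a=cv2.copyMakeBorder(a,0,b.shape[0]-a.shape[0],0,0,0)
cv2.imwrite('pics/c3.png',np.hstack([a,b]))
```

```text
(no output)
```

View pics/c3.png

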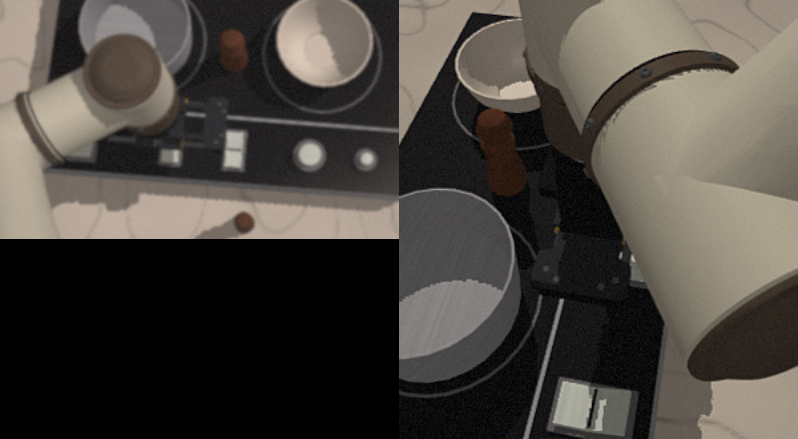

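The mains rocker at crop (592,408) now tilts the other way, so it is on. The gripper is over the far half of the left zone rocker, clear of the pan and mill.

jog_arm --deltas '[{"linear":[0.05,0,-0.4],"turn":[0,0,0]},{"linear":[0,0,-0.25],"turn":[0,0,0]},{"linear":[0,0,-0.2],"turn":[0,0,0]},{"linear":[0,0,-0.2],"turn":[0,0,0]},{"linear":[0,0,-0.15],"turn":[0,0,0]},{"linear":[0,0,-0.15],"turn":[0,0,0]},{"linear":[0,0,-0.1],"turn":[0,0,0]},{"linear":[0,0,0],"turn":[0,0,0]},{"linear":[0,0,0],"turn":[0,0,0]}]'

```text
time_s: 5.47
tcp_pos: [0.5786, 0.1412, 0.0699]
tcp_rot: [1.0, -0.027, 0.002, -0.0]
ft_force: [-1.1, -0.7, 10.2]
finger_gap: 0.008
grip_force: 5.1
```

The end stop is reached at z 0.0699 with 10 N. Now the start button.

jog_arm --deltas '[{"linear":[0,0,1],"turn":[0,0,0]},{"linear":[0,0,1],"turn":[0,0,0]},{"linear":[0,0,1],"turn":[0,0,0]},{"linear":[-0.15,-1,0],"turn":[0,0,0]},{"linear":[-0.15,-1,0],"turn":[0,0,0]},{"linear":[-0.15,-1,0],"turn":[0,0,0]},{"linear":[-0.15,-1,0],"turn":[0,0,0]},{"linear":[-0.15,-1,0],"turn":[0,0,0]},{"linear":[-0.15,-1,0],"turn":[0,0,0]},{"linear":[-0.15,-1,0],"turn":[0,0,0]},{"linear":[-0.15,-1,0],"turn":[0,0,0]}]'

```text
time_s: 6.38
tcp_pos: [0.5521, -0.0199, 0.1269]
tcp_rot: [1.0, -0.028, -0.001, -0.0]
ft_force: [-0.6, 1.6, 0.3]
finger_gap: 0.004
grip_force: 0.0
```

jog_arm --deltas '[{"linear":[-0.15,-1,0],"turn":[0,0,0]},{"linear":[-0.15,-1,0],"turn":[0,0,0]},{"linear":[-0.1,-0.95,0],"turn":[0,0,0]},{"linear":[0,0,-0.9],"turn":[0,0,0]},{"linear":[0,0,0],"turn":[0,0,0]},{"linear":[0,0,0],"turn":[0,0,0]}]'

```text
time_s: 6.88
tcp_pos: [0.5439, -0.0782, 0.1085]
tcp_rot: [1.0, -0.028, -0.002, 0.0]
ft_force: [0.9, -1.6, -0.6]
finger_gap: 0.005
grip_force: 0.0
```

Run:
```python
from plant import snapshot
import cv2,numpy as np
a=snapshot("top")[150:330,100:400,::-1]; b=snapshot("side")[150:480,150:450,::-1]
a=cv2.resize(a,None,fx=1.33,fy=1.33);b=cv2.resize(b,None,fx=1.33,fy=1.33)
a=cv2.copyMakeBorder(a,0,b.shape[0]-a.shape[0],0,0,0)
cv2.imwrite('pics/c4.png',np.hstack([a,b]))
```

```text
(no output)
```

View pics/c4.png

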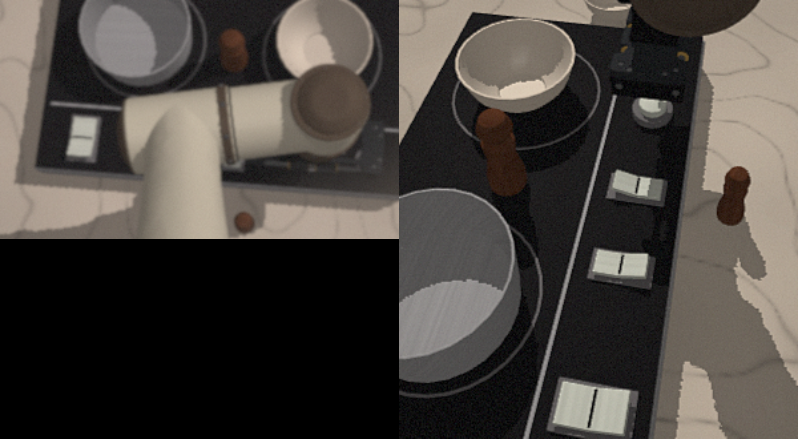

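In the side crop the mains (595,408) and left zone (621,266) rockers are tipped on. The right zone rocker (637,187) is still off, and the fingers are over the start button at (652,108). I press, hold and lift.

jog_arm --deltas '[{"linear":[0.1,0,-0.6],"turn":[0,0,0]},{"linear":[0,0,-0.5],"turn":[0,0,0]},{"linear":[0,0,-0.25],"turn":[0,0,0]},{"linear":[0,0,-0.15],"turn":[0,0,0]},{"linear":[0,0,-0.15],"turn":[0,0,0]},{"linear":[0,0,-0.1],"turn":[0,0,0]},{"linear":[0,0,0],"turn":[0,0,0]},{"linear":[0,0,0],"turn":[0,0,0]}]'

```text
time_s: 7.65
tcp_pos: [0.5469, -0.0777, 0.0763]
tcp_rot: [1.0, -0.027, -0.0, 0.0]
ft_force: [-4.3, 4.4, 10.9]
finger_gap: 0.005
grip_force: 5.4
```

It is fully in: z 0.0763 with 11 N, where 0.076 is the expected depth. Now I let go.

jog_arm --deltas '[{"linear":[0,0,0.5],"turn":[0,0,0]},{"linear":[0,0,1],"turn":[0,0,0]},{"linear":[0,0,1],"turn":[0,0,0]},{"linear":[0,0,1],"turn":[0,0,0]},{"linear":[0,0,1],"turn":[0,0,0]},{"linear":[0,0,1],"turn":[0,0,0]},{"linear":[0,0,0],"turn":[0,0,0]},{"linear":[0,0,0],"turn":[0,0,0]},{"linear":[0,0,0],"turn":[0,0,0]},{"linear":[0,0,0],"turn":[0,0,0]}]'

```text
time_s: 8.48
tcp_pos: [0.5464, -0.0781, 0.1833]
tcp_rot: [1.0, -0.028, -0.001, 0.0]
ft_force: [0.1, 0.1, 0.8]
finger_gap: 0.001
grip_force: 0.0
```

Run:
```python
from plant import snapshot
import cv2
cv2.imwrite('pics/end.png',snapshot("side")[:,:,::-1])
```

```text
(no output)
```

View pics/end.png

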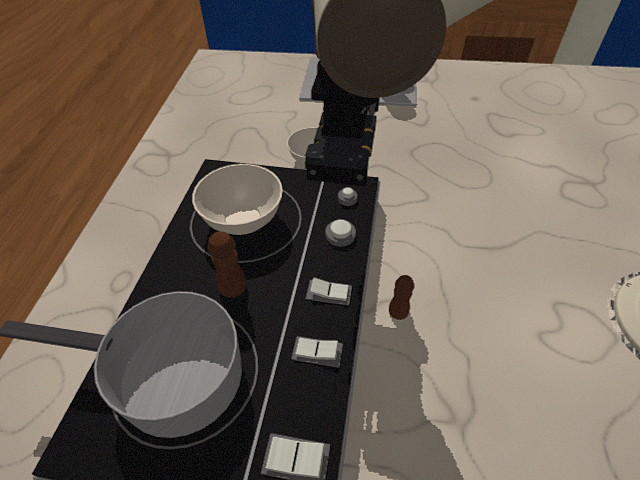

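Mains (296,458) and left zone (317,350) are on, right zone (330,291) is off, and both buttons are out. The pan, bowl and mill look unmoved, and the arm is clear.

```bash
python3 -c "
from plant import r
print(r.job_done())"
```

```text
the job is handed in; nothing more can be done
None
```

The job is handed in, with no verdict returned: mains and left zone rockers are on, start was pressed fully in and released, and the last picture shows nothing else disturbed.

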